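Hook down the locker's high hatch

TASK

Pick up the hook pole from the lab bench, pass its hook sideways through the eye on the locker's high hatch, and with the hook kept in the eye swing the hatch all the way down until it lies level. Then unhook the pole and lay it flat on the bench, without dropping it, leaving the straight probe alone.

Things in the scene. Friction and masses are not known exactly. Their poses are not given: they have to be found in the camera images.
- pole_grip (a point): Centre of the hook pole's black grip: 130 mm long (x from -85 to +45), 22 wide (y), 26 high (z); 13 mm above the bench as it lies. x points along the pole to its hook end, z up. A steel rod 8 mm thick runs on to x = +200, there turns square to the -y side and ends as a hook pin 44 mm long. Pole 0.2 kg, balanced near this point. It may lie on either side of the straight probe.
- pole_hook (a point): Middle of the pole's hook pin (8 mm thick, 44 long, pointing to -y, level as the pole lies): at x = +200, y = -22, z = 0 mm in the frame of pole_grip, same axes.
- locker: Grey bench locker, fixed, 260 mm wide, 200 deep, 330 high, on the robot's left with its front facing roughly to the robot's right. Origin: centre of its underside; x points from its front to its back, z up. Its blue hatch (240 wide, 150 high, 8 thick) is hinged along its lower edge: the hinge axis runs along y through x = -100, z = 165 mm.
- eye (a point): Centre of the steel ring eye on the hatch's front: hole 34 mm, wire 6 mm thick, centre 28 mm off the front face, 290 mm above the bench when shut. Axes turn with the hatch: x into the locker, square to the hatch; y the axis of the ring's hole, level; z up the hatch. The hinge axis runs along y through x = +36, z = -125 mm here.
- hatch (a joint): Angle of the hatch in rad: 0 shut and upright, 1.57 fully down and level in front of the locker (its stop). Starts 0 to 0.12. Takes 2 to 4 N at the eye to move, damped; stays put in the upper half, sinks slowly by itself beyond about 0.6. When down the eye is 36 mm below and 125 mm in front of the hinge axis.
- probe_grip (a point): Centre of the grip of the straight probe, a bystander lying beside the pole: same black grip and steel rod, same axes, but straight with no hook. Leave it alone.

How it is judged (in metres and radians):
On the way, in this order (a step that is already met when the one before it is completed fails the run):
1. the pole's hook pin is through the eye while the hatch is still nearly shut (below 0.35 rad) (distance between pole_hook and eye below 0.025 m and value of joint hatch below 0.35 rad), for 0.1 s.
2. the hatch is down (above 1.35 rad) with the hook still in the eye (pin middle within 28 mm of the eye's centre) (value of joint hatch above 1.35 rad and distance between pole_hook and eye below 0.028 m), for 0.1 s.
At the end, for the whole second after the job is handed in: The hatch is down (above 1.35 rad, within about 13 degrees of level) and the pole lies at rest flat on the bench (grip centre below 25 mm, right way up within 10 degrees) (value of joint hatch above 1.35 rad and height (world z) of pole_grip between 0 and 0.025 m and angle between pole_grip's own z axis and vertical below 0.17 rad and linear speed of pole below 0.02 m/s); the robot touches nothing.
It fails at once if the straight probe is moved more than 30 mm (distance of probe_grip from where it was at the start of the episode above 0.03 m).
It fails at once if the pole is dropped or thrown (faster than 1.2 m/s) (linear speed of pole above 1.2 m/s).
It also fails if it takes over 54 s, if anything falls off the work surface, if the arm or the gripper's body presses on something with over 40 N, if the wrist force passes 120 N, or if a joint passes its speed limit or range.

ROBOT

A 6-joint arm with a two-finger parallel gripper is mounted at the origin on the work surface. World frame = base frame: x ahead of the robot, y to its left, z up, the work surface at z = 0. Lengths are in mm, angles in rad, forces in N, time in s.
With the tool pointing down it reaches from about 300 to 850 mm from the base axis. Payload 5.4 kg.
Tool frame: the origin (TCP) lies midway between the tips of the shut fingers; the grasp point (between the pads) lies 19 mm behind it; z points along the fingers, y is the line along which they close (so a half turn about z gives the same grasp; the last joint's range is limited). The gripper opens to 85 mm and grips with 20 to 120 N. Pads are 22 mm wide; open, the fingers measure 114 mm over their backs; the gripper's body (76 mm by 85 mm) begins 54 mm behind the grasp point. The pads swing forward as they close: fully open they stand 13 mm farther back than shut.
Start: joints at [-0.21, 0.158, 1.597, -0, 1.386, -0.21], TCP at [574.984, -0.018, 231.299] pointing down, gripper open.
Joint ranges: [-2.91, 2.91], [-0.94, 2.29], [0.18, 2.7], [-1.29, 4.43], [0.17, 2.64], [-3, 3]. Speed limits (rad/s): [2.57, 2.57, 3.14, 3.14, 3.14, 3.14].

INTERFACE

Orientations are given as a rotation vector (axis times angle).
In Python, from cell import bot, eyes gives the robot as it stands.
- The arm moves only by the tool move_arm, never from a script. Its arguments are lists of equal length, an entry for each row: "fingers": the closure, from 0 (fully open) to 1 (shut); "slide": the shift along the tool's x, y, z in cm, a list of three; "twist": the turn about the tool's z in degrees. A call has 1 to 8 rows; each row is the pose to reach, as a shift and turn from the pose commanded when the call began, along the tool's axes at that moment; what a row does not reach only later rows make up. A row lasts 1/10 s, in which the tool goes at most 50 mm and 8.59 degrees, less where a joint would pass 70% of its speed; a pose out of reach is approached as far as the arm can. A call with a gripper value outside its range is refused whole. The fingers move at their own pace and stop on an object; "squeeze" is the grip in N (left out, the last holds). Time passes only in rows, so rows that repeat a pose let the fingers close. It gives the time, the measured TCP pose, the force, the opening and the grip force at its end, in the units of the state.
- bot.sense(): the state, without advancing time (a new reading comes with each control period).
- eyes.grab_frame(name): name is "scene" or "side" or "wrist"; returns (picture, depth): 420x560x3 uint8, blue, green, red; 420x560 float32, mm along the optical axis (not along the pixel's ray), 0 where there is no reading.
- eyes.camera_model(name): a dict with "fx", "fy", "cx", "cy" (pixels), "T" (4x4, takes a point from camera to world coordinates). Camera axes: x right, y down, z forward; pixel columns grow to the right and rows downward; lengths in mm; the calibration is good to about 2 mm. A picture is of the moment at which its call begins: read the wrist's pose just before it. camera_model takes no time and is no camera call; for the wrist camera it gives the pose at the moment of the call.
- bot.job_done(): hands the job in; it is judged then, once.
The state is a dict: "clock": time; "joints": joint angles; "joint_vel": joint speeds; "joint_torque": joint torques, N m; "tool_pos": TCP position; "eef_rot": TCP orientation; "contact_force": force on the tool from outside, world axes, zero at the start; "ft_torque": the same for the moment, N m; "width": finger opening in mm; "gripper_force": force on a finger pad.
Only numpy, scipy, OpenCV 4.12 (cv2) and the standard library are available. Lean on these libraries where they do the work, as an engineer would, in place of code of your own. Each camera call takes 0.05 s, during which the arm holds its last target. There are 200 camera calls.

## Working session

There is one attempt and no reset: what is moved stays moved. The work goes in short steps, Python scripts to look and compute and a tool call to move; the robot and the scene stay as the last step left them, time stands still between calls to the robot, and variables do not carry over. Pictures are saved under pics/ and viewed, at most 10 in all, crops included, and the job is handed in when it is done.

Besides the shell and the picture viewer there is one more tool, called after "Request:" as name(argument=value, ...) on one line, values as JSON. move_arm: Moves the arm, as the interface text tells. Its arguments: {"type":"object","properties":{"fingers":{"type":"array"},"slide":{"type":"array"},"twist":{"type":"array"},"squeeze":{"type":"number"}},"required":["fingers","slide","twist"]}

```bash
mkdir -p pics; ls
python3 - <<'E'
from cell import bot, eyes
import cv2, numpy as np
print(bot.sense())
ims=[]
for n in ("scene","side","wrist"):
    p,d=eyes.grab_frame(n); m=eyes.camera_model(n)
    np.savez(f"/tmp/{n}.npz",p=p,d=d,T=m["T"],K=[m["fx"],m["fy"],m["cx"],m["cy"]])
    print(n,m["fx"],m["cx"],m["cy"],np.round(np.array(m["T"]),2).tolist())
    ims.append(p)
cv2.imwrite("pics/scene0.png",ims[0]);cv2.imwrite("pics/side0.png",ims[1]);cv2.imwrite("pics/wrist0.png",ims[2])
E
```

```text
pics
{'clock': 0.0, 'joints': array([-2.10107911e-01,  1.59087048e-01,  1.59825379e+00, -2.67580429e-05,
        1.38621103e+00, -2.10113280e-01]), 'joint_vel': array([ 3.55491053e-04, -4.45661779e-05, -1.31343954e-03,  1.24355550e-03,
        8.13238865e-04,  1.10520432e-03]), 'joint_torque': array([ 1.96016467e-04, -3.96006632e+01, -3.31426942e+01, -2.07608541e-04,
        8.36965773e-03, -3.09808388e-05]), 'tool_pos': array([5.74383894e+02, 9.74818934e-02, 2.30284767e+02]), 'eef_rot': array([-2.22027743e+00, -2.22030032e+00,  1.70818904e-03]), 'contact_force': array([0.20780279, 0.0939191 , 0.59323599]), 'ft_torque': array([ 0.0163013 , -0.04166467, -0.03548932]), 'gripper_force': 0.0, 'width': 85.46192439919687}
scene 426.00069310929655 283.0731763985407 199.06200515847178 [[1.0, -0.07, 0.03, 539.05], [-0.07, -0.87, 0.48, -443.36], [-0.01, -0.48, -0.88, 1161.68], [0.0, 0.0, 0.0, 1.0]]
side 497.82256179056293 279.5779408377972 208.93041515928064 [[0.96, -0.18, 0.2, 332.53], [-0.27, -0.63, 0.73, -744.85], [-0.0, -0.76, -0.65, 901.09], [0.0, 0.0, 0.0, 1.0]]
wrist 302.00158389365845 287.7759893160941 215.1609584028758 [[1.0, 0.0, -0.0, 575.68], [0.0, -0.95, -0.3, 76.42], [-0.0, 0.3, -0.95, 372.35], [0.0, 0.0, 0.0, 1.0]]
```

View pics/scene0.png

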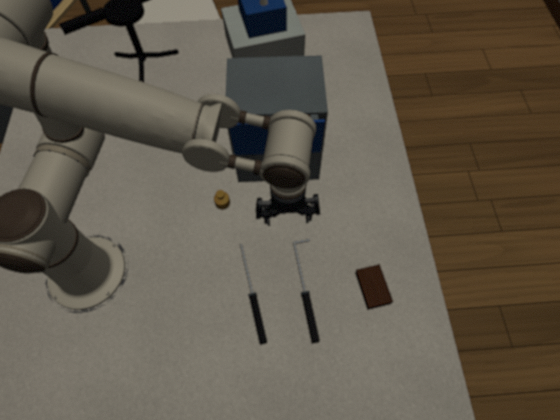

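View pics/side0.png

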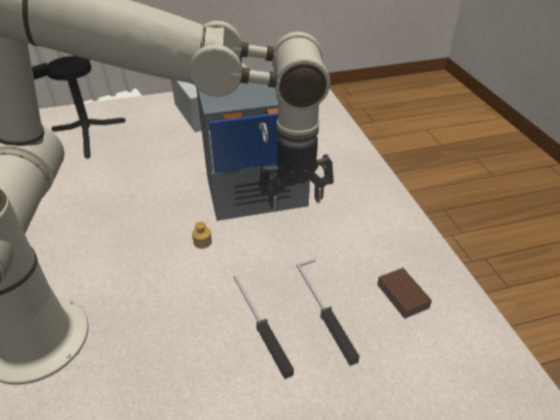

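The pole is the right one: grip about (310,317) and hook (297–309,242) in scene, pin pointing to +x. The probe is on the left. The eye is seen at about (264,131) in side. The tool's y axis already lies along world x, so a grasp from above suits.

```bash
cat > h.py <<'E'
import cv2, numpy as np
def load(n):
    f=np.load(f"/tmp/{n}.npz"); return f["p"],f["d"],f["T"],f["K"]
def ray(uv,T,K):
    uv=np.atleast_2d(np.asarray(uv,float)); d=np.c_[(uv[:,0]-K[2])/K[0],(uv[:,1]-K[3])/K[1],np.ones(len(uv))]@T[:3,:3].T
    return T[:3,3],d
def plane(uv,z,T,K):
    o,d=ray(uv,T,K); return o+d*((z-o[2])/d[:,2])[:,None]
def cloud(d,T,K):
    v,u=np.indices(d.shape); o,r=ray(np.c_[u.ravel(),v.ravel()],T,K)
    return (o+r*d.reshape(-1,1)).reshape(*d.shape,3)
E
python3 - <<'E'
from h import *
for n in("scene","side"):
    p,d,T,K=load(n); g=p.max(2); P=cloud(d,T,K)
    m=((g<60)&(P[...,2]<60)&(P[...,2]>-10)&(P[...,1]<100)&(P[...,0]>380)&(P[...,0]<800)).astype(np.uint8)
    k,l,s,c=cv2.connectedComponentsWithStats(m)
    for i in range(1,k):
        if s[i,4]>100:
            q=np.argwhere(l==i)[:,::-1]; X=plane(q,22,T,K); r=cv2.minAreaRect(X[:,:2].astype(np.float32))
            print(n,s[i].tolist(),"zmed",np.median(P[l==i][:,2]),np.round(r[0],1),np.round(r[1],1),round(r[2],1))
    # locker blue hatch
    b=p.astype(int); mb=((b[...,0]>b[...,2]+30)&(P[...,1]>100)&(P[...,1]<450)&(P[...,2]>100)&(P[...,2]<400))
    print(n,"blue",mb.sum(),np.round(np.percentile(P[mb],[2,50,98],axis=0),0).tolist())
p,d,T,K=load("side"); P=cloud(d,T,K)
print("eye depth pts"); 
for v in range(122,144,3): print(v,[P[v,u].round().astype(int).tolist() for u in range(256,274,3)])
a=cv2.resize(p[80:220,190:340],None,fx=4,fy=4,interpolation=cv2.INTER_CUBIC)
cv2.imwrite("pics/eye0.png",a)
E
```

```text
scene [356, 267, 21, 42, 499] zmed 28.482727399666828 [ 783.8 -111.1] [ 41.2 113. ] 3.8
scene [249, 293, 18, 51, 362] zmed 24.858898060644606 [ 482.  -169.5] [ 19.  135.2] 10.3
scene [301, 292, 18, 51, 395] zmed 24.468176474849315 [ 620.9 -176.7] [ 20.9 135.3] 7.0
scene blue 42 [[469.0, 234.0, 174.0], [675.0, 240.0, 315.0], [695.0, 356.0, 318.0]]
side blue 3039 [[448.0, 238.0, 173.0], [518.0, 246.0, 248.0], [596.0, 253.0, 316.0]]
eye depth pts
122 [[549, 239, 302], [557, 242, 299], [564, 241, 298], [571, 241, 298], [578, 240, 297], [586, 241, 295]]
125 [[549, 238, 295], [556, 237, 294], [559, 222, 302], [564, 211, 308], [578, 240, 289], [585, 239, 288]]
128 [[549, 238, 287], [555, 236, 287], [561, 231, 289], [561, 198, 308], [577, 237, 283], [585, 238, 281]]
131 [[550, 246, 274], [556, 241, 276], [561, 231, 281], [560, 198, 300], [578, 243, 271], [586, 245, 268]]
134 [[549, 244, 267], [556, 241, 267], [560, 226, 276], [559, 192, 296], [578, 242, 263], [586, 244, 260]]
137 [[549, 243, 259], [556, 243, 258], [564, 247, 254], [559, 193, 288], [579, 246, 252], [585, 241, 254]]
140 [[548, 243, 251], [555, 239, 252], [563, 245, 247], [558, 192, 280], [577, 241, 247], [586, 244, 244]]
143 [[549, 245, 241], [557, 248, 237], [563, 243, 239], [571, 246, 237], [577, 240, 239], [586, 245, 235]]
```

View pics/eye0.png

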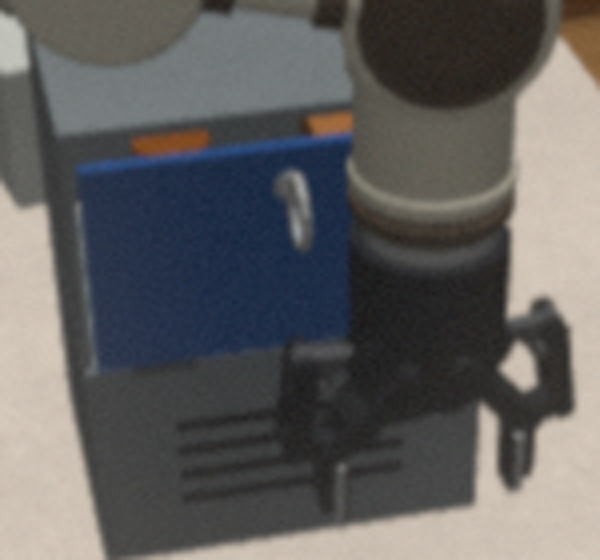

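View pics/wrist0.png

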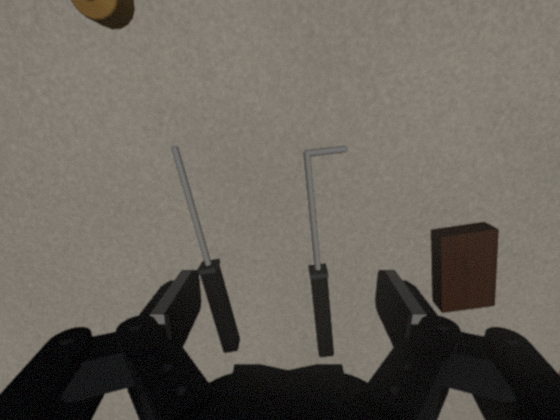

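Wrist view confirms it: pole corner at (307,153), pin tip at (346,149), probe rod end at (175,149). The eye crop shows the ring nearly edge-on on the hatch, in front of the closed fingers' left.

Run:
```python
from h import *
p,d,T,K=load("side"); P=cloud(d,T,K)
b=p.astype(int); mb=((b[...,0]>b[...,2]+30)&(P[...,1]>200)&(P[...,1]<290)&(P[...,2]>175)&(P[...,2]<305)).astype(np.uint8)
mb=cv2.erode(mb,np.ones((3,3)))>0
X=P[mb]; A=np.c_[X[:,0],X[:,2],np.ones(len(X))]
for _ in range(4):
    c,*_r=np.linalg.lstsq(A,X[:,1],rcond=None); r=X[:,1]-A@c; k=abs(r)<6; X=X[k];A=A[k]
print("y = a x + b z + c",c,"n",len(X),"yaw deg",np.degrees(np.arctan(c[0])),"hatch rad",-np.arctan(c[1]))
f=lambda x,z:c[0]*x+c[1]*z+c[2]
# ring points: in front of hatch by >14
u0=slice(245,285);v0=slice(112,150); Q=P[v0,u0]; off=f(Q[...,0],Q[...,2])-Q[...,1]
m=(off>14)&(off<70)&(d[v0,u0]>0); R=Q[m]; print("ring",m.sum(),np.round(np.c_[R,off[m]]).astype(int).tolist())
# locker bottom front / gray front face
mg=(abs(b[...,0]-b[...,2])<25)&(P[...,2]>20)&(P[...,2]<155)&(P[...,1]>200)&(P[...,1]<290)&(P[...,0]<700)
G=P[mg];A=np.c_[G[:,0],np.ones(len(G))]
for _ in range(4):
    e,*_r=np.linalg.lstsq(A,G[:,1],rcond=None); k=abs(G[:,1]-A@e)<6;G=G[k];A=A[k]
print("front face",e,len(G),np.degrees(np.arctan(e[0])), "x range",np.percentile(G[:,0],[1,99]))
pw,dw,Tw,Kw=load("wrist"); ps,ds,Ts,Ks=load("scene")
print("wrist corner,tip,probe end",plane([(307,153),(346,149),(175,149)],14,Tw,Kw).round(1).tolist())
print("side corner,tip",plane([(298,265),(315,261)],14,T,K).round(1).tolist())
print("scene corner,tip",plane([(296.5,243),(309,241)],14,Ts,Ks).round(1).tolist())
print("hatch front at x=600,z=50..",e@[560,1],f(560,165),f(560,290))
```

```text
y = a x + b z + c [-3.59434037e-02 -7.41758312e-02  2.82757231e+02] n 2078 yaw deg -2.058519152496213 hatch rad 0.07404023875437278
ring 76 [[561, 218, 310, 22], [564, 220, 308, 19], [559, 222, 305, 18], [560, 215, 309, 25], [562, 212, 310, 27], [564, 212, 310, 27], [559, 222, 302, 18], [559, 212, 308, 28], [561, 209, 309, 30], [564, 211, 308, 29], [562, 224, 298, 16], [561, 211, 306, 29], [562, 205, 309, 34], [559, 203, 308, 36], [562, 205, 307, 35], [565, 205, 306, 35], [559, 200, 307, 40], [561, 198, 308, 41], [564, 201, 306, 38], [562, 226, 289, 15], [559, 200, 305, 40], [561, 200, 305, 40], [563, 199, 305, 41], [560, 197, 304, 43], [563, 200, 302, 41], [562, 227, 283, 15], [560, 198, 300, 42], [562, 194, 302, 46], [565, 227, 280, 15], [559, 195, 300, 45], [561, 192, 301, 48], [564, 197, 298, 44], [562, 227, 278, 15], [559, 195, 297, 45], [562, 195, 297, 46], [563, 192, 298, 48], [560, 226, 276, 16], [561, 223, 277, 19], [563, 222, 277, 20], [559, 192, 296, 48], [561, 191, 297, 50], [564, 194, 295, 47], [559, 225, 274, 18], [562, 226, 273, 17], [564, 225, 273, 17], [559, 192, 294
[... 335 characters left out ...]
8, 54], [563, 190, 286, 51], [559, 215, 269, 28], [561, 211, 271, 31], [559, 196, 281, 46], [561, 195, 281, 47], [563, 191, 283, 50], [559, 203, 274, 39], [558, 192, 280, 50], [560, 190, 281, 51], [563, 191, 280, 51], [559, 204, 270, 38], [560, 199, 273, 43], [561, 195, 275, 47], [560, 200, 270, 42]]
front face [-3.72340179e-02  2.80694862e+02] 2606 -2.1323670241032255 x range [435.02592905 689.31917278]
wrist corner,tip,probe end [[597.3, 40.2, 14.0], [642.6, 44.8, 14.0], [443.6, 44.7, 14.0]]
side corner,tip [[594.9, 37.4, 14.0], [638.7, 38.7, 14.0]]
scene corner,tip [[604.9, 37.8, 14.0], [641.8, 41.3, 14.0]]
hatch front at x=600,z=50.. 259.84381246835954 250.389912758638 241.11793385602712
```

Estimates: grip origin ≈ (619.5,−158.5), yaw 6.3° from +y toward −x, eye ≈ (561.5,213,288), hatch angle ≈ 0.07, locker yaw −2.1°. Next I move to hover above the grip.

Request:
move_arm(fingers=[0,0,0,0,0,0,0,0], slide=[[-3.5,1,3],[-7,2,6],[-10.5,3,9],[-14,4,12],[-15.85,4.45,14],[-15.85,4.45,15],[-15.85,4.45,15],[-15.85,4.45,15]], twist=[-2,-4,-6.3,-6.3,-6.3,-6.3,-6.3,-6.3], squeeze=100)

```text
clock: 0.95
tool_pos: [619.7, -157.5, 82.0]
eef_rot: [2.095, 2.341, 0.001]
contact_force: [-0.1, -0.4, -0.5]
width: 85.4
gripper_force: 0.0
```

```bash
cat >> h.py <<'E'
def grab(n):
    from cell import eyes
    m=eyes.camera_model(n); p,d=eyes.grab_frame(n)
    T=np.array(m["T"]);K=np.array([m["fx"],m["fy"],m["cx"],m["cy"]])
    np.savez(f"/tmp/{n}.npz",p=p,d=d,T=T,K=K); return p,d,T,K
E
python3 - <<'E'
from h import *
from cell import bot
s=bot.sense(); print(s["tool_pos"],s["eef_rot"],s["clock"])
p,d,T,K=grab("wrist"); cv2.imwrite("pics/w1.png",p)
P=cloud(d,T,K)
m=((p.max(2)<70)&(P[...,2]<32)&(P[...,2]>5)&(d>0)).astype(np.uint8)
k,l,st,c=cv2.connectedComponentsWithStats(m)
for i in range(1,k):
    if st[i,4]>300:
        X=plane(np.argwhere(l==i)[:,::-1],24,T,K);r=cv2.minAreaRect(X[:,:2].astype(np.float32)); print(st[i].tolist(),np.round(r[0],1),np.round(r[1],1),r[2])
E
```

```text
[ 619.70999973 -157.48431102   82.00057719] [2.09463254e+00 2.34099407e+00 6.67781115e-04] 0.95
[484, 110, 76, 160, 10115] [ 774.7 -115.3] [ 52.4 119.4] 21.408782958984375
[42, 129, 96, 181, 8181] [ 486.3 -168. ] [ 37.1 133. ] 10.482683181762695
[269, 162, 35, 173, 5019] [ 621.3 -174.7] [ 22.6 135.1] 6.377204418182373
```

View pics/w1.png

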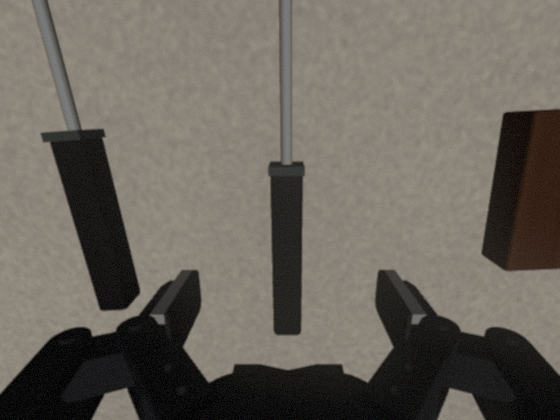

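The grip is centred between the fingers at about (288,250) and aligned with the tool. Descend and close.

Request:
move_arm(fingers=[0,0,0,0,0,1,1,1], slide=[[0.1,0,3],[0.2,0,5.5],[0.2,0,7.2],[0.2,0,7.7],[0.2,0,7.7],[0.2,0,7.7],[0.2,0,7.7],[0.2,0,7.7]], twist=[0,0,0,0,0,0,0,0], squeeze=120)

```text
clock: 1.8
tool_pos: [620.1, -156.9, 5.5]
eef_rot: [2.095, 2.339, 0.001]
contact_force: [-0.7, -0.2, 0.3]
width: 43.9
gripper_force: 0.0
```

Request:
move_arm(fingers=[1,1,1,1,1,1], slide=[[0,0,0],[0,0,0],[0,0,0],[0,0,0],[0,0,0],[0,0,0]], twist=[0,0,0,0,0,0])

```text
clock: 2.4
tool_pos: [619.9, -156.9, 5.2]
eef_rot: [2.095, 2.339, 0.001]
contact_force: [-0.9, -0.4, 6.2]
width: 20.0
gripper_force: 119.4
```

Request:
move_arm(fingers=[1,1,1,1,1,1,1,1], slide=[[0,0,-1],[0,0,-4],[0,0,-8],[0,0,-12],[0,0,-16],[0,0,-20],[0,0,-24],[0,0,-27.6]], twist=[0,0,0,2,4,6,7.5,8.4])

```text
clock: 3.2
tool_pos: [618.9, -156.3, 282.2]
eef_rot: [2.263, 2.179, 0.0]
contact_force: [0.5, -0.6, -1.7]
width: 19.3
gripper_force: 118.4
```

Run:
```python
from h import *
from cell import bot
p,d,T,K=grab("wrist"); cv2.imwrite("pics/w2.png",p)
s=bot.sense(); print(s["tool_pos"],s["eef_rot"],s["contact_force"],s["width"])
```

```text
[ 621.41154843 -157.42443293  289.90261151] [2.25540021 2.17169754 0.00640474] [ 0.89290758 -0.26992494  3.77233601] 19.465927362202628
```

View pics/w2.png

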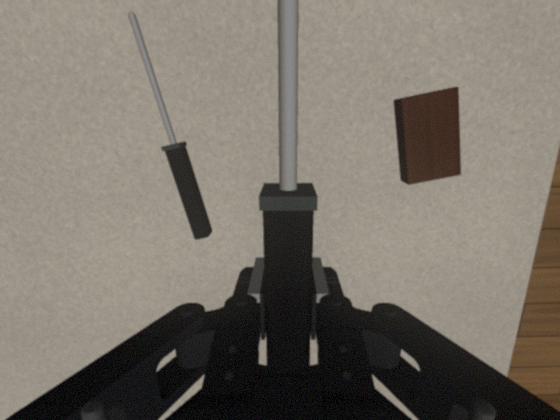

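Pole is held straight and level between the pads (rod centred at col 288). I'll move to a staging point left of the eye, held back 65 mm, and look.

Request:
move_arm(fingers=[1,1,1,1,1,1,1,1], slide=[[1,-2,0],[3,-6,0],[5,-10,0],[7,-13,0],[9,-14.4,0],[10,-14.4,0],[10,-14.4,0],[10,-14.4,0]], twist=[0,0,0,0,0,0,0,0])

```text
clock: 4.05
tool_pos: [479.6, -51.8, 280.1]
eef_rot: [2.261, 2.18, -0.001]
contact_force: [0.3, 0.4, -2.4]
width: 19.6
gripper_force: 118.6
```

Run:
```python
from h import *
from cell import bot
a=grab("side")[0]; b=grab("scene")[0]
s=bot.sense(); print(s["tool_pos"],s["eef_rot"],s["joint_vel"].round(3))
a=cv2.resize(a[20:230,150:400],None,fx=2.2,fy=2.2); b=cv2.resize(b[40:250,180:320],None,fx=1.7*1.29,fy=1.7*1.29)
h=min(len(a),len(b)); print(a.shape,b.shape)
b=b[:, :800-a.shape[1]]; H=max(len(a),len(b)); o=np.zeros((H,a.shape[1]+b.shape[1],3),np.uint8); o[:len(a),:a.shape[1]]=a;o[:len(b),a.shape[1]:]=b
cv2.imwrite("pics/c3.png",o)
```

```text
[479.58243016 -52.09170425 280.05082856] [-2.26230883e+00 -2.17955671e+00  6.72338928e-04] [-0.004 -0.001  0.003  0.002  0.002  0.002]
(462, 550, 3) (461, 307, 3)
```

View pics/c3.png

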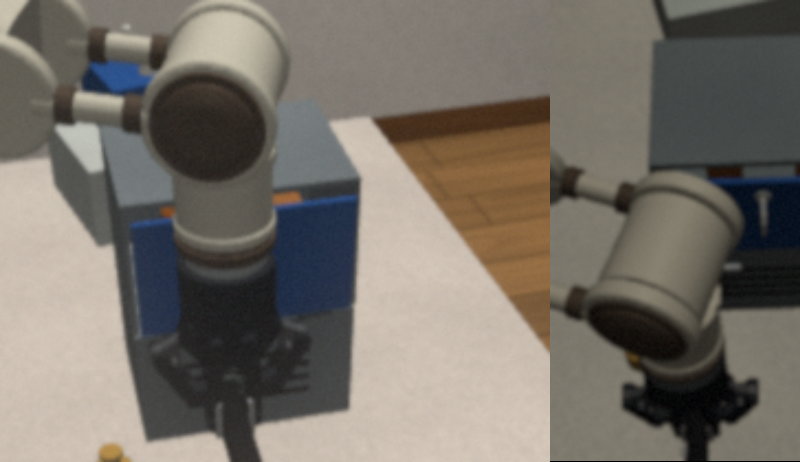

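In the scene part the eye shows edge-on at crop (763,190–237) and the pin tip at (742,267). The side view of both is blocked by the wrist. I'll measure both in the scene image, where their relative position cancels calibration errors.

Run:
```python
from h import *
p,d,T,K=load("scene"); P=cloud(d,T,K)
sub=p[115:185,250:300].astype(int)
m=np.zeros(p.shape[:2],bool); m[115:185,250:300]=(sub.min(2)>70)
k,l,st,c=cv2.connectedComponentsWithStats(m.astype(np.uint8))
for i in range(1,k):
    if st[i,4]>5:
        uv=np.argwhere(l==i)[:,::-1]; print(st[i].tolist(),c[i].round(1),np.percentile(P[l==i],[5,50,95],axis=0).round(0).tolist())
for v in range(124,152,2): print(v,p[v,270:285].min(1).tolist(), P[v,277].round(0))
print(plane([(267.5,161.8)],288,T,K))
for v in range(157,168): print(v,p[v,258:272].min(1).tolist(),P[v,265].round(0))
```

```text
[250, 121, 15, 19, 127] [256.6 130.2] [[514.0, -23.0, 601.0], [523.0, -17.0, 618.0], [534.0, -6.0, 625.0]]
[276, 130, 2, 10, 17] [276.6 133.9] [[563.0, 199.0, 302.0], [565.0, 212.0, 306.0], [566.0, 227.0, 309.0]]
[250, 133, 10, 37, 218] [253.2 148.9] [[511.0, -71.0, 601.0], [516.0, -44.0, 609.0], [524.0, -28.0, 617.0]]
[260, 160, 7, 3, 19] [262.7 161. ] [[518.0, 83.0, 119.0], [526.0, 145.0, 288.0], [534.0, 264.0, 379.0]]
[250, 171, 8, 14, 61] [254.2 177.9] [[509.0, -88.0, 544.0], [514.0, -65.0, 546.0], [518.0, -49.0, 583.0]]
[257, 180, 43, 5, 178] [279.2 182.4] [[508.0, 246.0, -5.0], [570.0, 255.0, -0.0], [628.0, 262.0, 7.0]]
124 [4, 6, 8, 7, 4, 8, 6, 0, 11, 9, 9, 10, 9, 6, 2] [567. 241. 310.]
126 [8, 8, 1, 10, 14, 31, 31, 33, 30, 25, 10, 14, 2, 2, 12] [567. 240. 304.]
128 [8, 8, 16, 33, 50, 60, 68, 69, 63, 58, 46, 25, 0, 13, 5] [567. 237. 299.]
130 [7, 5, 12, 27, 46, 58, 79, 79, 66, 46, 33, 16, 10, 6, 7] [566. 226. 305.]
132 [9, 4, 6, 7, 26, 56, 79, 86, 68, 37, 9, 5, 3, 0, 10] [566. 215. 310.]
134 [4, 4, 5, 7, 14, 44, 75, 83, 65, 34, 4, 3, 4, 9, 10] [565. 212. 307.]
136 [7, 5, 3, 12
[... 773 characters left out ...]
159 [52, 48, 46, 45, 47, 49, 47, 47, 42, 31, 29, 26, 24, 27] [530. 259. 131.]
160 [53, 61, 71, 79, 79, 79, 80, 77, 66, 46, 25, 25, 28, 28] [530. 265. 117.]
161 [55, 70, 88, 94, 93, 93, 92, 89, 74, 52, 29, 23, 18, 22] [531. 145. 289.]
162 [50, 63, 75, 81, 80, 77, 77, 74, 61, 43, 22, 14, 15, 17] [531. 142. 290.]
163 [39, 43, 49, 50, 49, 50, 49, 44, 40, 28, 17, 14, 14, 8] [531. 141. 287.]
164 [33, 26, 25, 28, 28, 26, 25, 26, 23, 19, 20, 23, 20, 24] [529. 261. 101.]
165 [27, 17, 16, 22, 20, 18, 20, 19, 14, 22, 18, 24, 20, 21] [529. 260.  97.]
166 [24, 11, 15, 16, 14, 14, 13, 20, 16, 12, 16, 14, 11, 16] [528. 259.  94.]
167 [18, 12, 14, 16, 14, 12, 14, 15, 17, 15, 16, 18, 17, 12] [528. 259.  88.]
```

Request:
move_arm(fingers=[1,1,1,1,1,1,1], slide=[[1,0,0],[2.5,0,0],[4,-0.2,0],[5.5,-0.3,0],[6.9,-0.3,0],[6.9,-0.3,0],[6.9,-0.3,0]], twist=[0,0,0,0,0,0,0])

```text
clock: 4.85
tool_pos: [478.7, 17.8, 280.3]
eef_rot: [2.261, 2.181, -0.001]
contact_force: [1.2, 0.3, -2.1]
width: 19.5
gripper_force: 118.6
```

Run:
```python
from h import *
from cell import bot
p,d,T,K=grab("scene"); w,dw,Tw,Kw=grab("wrist"); e=grab("side")[0]
s=bot.sense(); print(s["tool_pos"],s["contact_force"])
a=cv2.resize(p[100:190,230:310],None,fx=4,fy=4); b=cv2.resize(e[40:180,200:320],None,fx=3,fy=3)
H=max(len(a),len(b)); o=np.zeros((H,a.shape[1]+b.shape[1],3),np.uint8); o[:len(a),:a.shape[1]]=a;o[:len(b),a.shape[1]:]=b
cv2.imwrite("pics/c4.png",o)
P=cloud(d,T,K)
for v in range(122,150,1): print(v,p[v,258:284].min(1).tolist(),P[v,265].round(0),P[v,277].round(0))
```

```text
[478.63826173  17.24593597 280.28232089] [-0.2756272   0.06545507 -2.06182415]
122 [25, 24, 25, 27, 25, 25, 21, 23, 23, 25, 27, 29, 30, 26, 25, 28, 27, 26, 26, 26, 27, 24, 19, 23, 23, 21] [538. 245. 315.] [568. 246. 312.]
123 [19, 15, 19, 20, 14, 18, 15, 15, 18, 19, 16, 17, 17, 18, 15, 15, 20, 16, 18, 17, 12, 14, 5, 14, 15, 15] [537. 242. 315.] [568. 241. 313.]
124 [17, 15, 16, 8, 11, 10, 7, 11, 7, 10, 7, 8, 7, 10, 6, 8, 10, 10, 9, 6, 0, 8, 11, 10, 9, 8] [537. 240. 314.] [567. 242. 309.]
125 [7, 8, 3, 6, 9, 12, 10, 10, 3, 10, 9, 7, 7, 5, 6, 3, 4, 5, 7, 12, 7, 5, 10, 6, 12, 9] [537. 239. 311.] [567. 237. 311.]
126 [3, 6, 11, 4, 7, 3, 0, 8, 6, 10, 4, 3, 3, 10, 4, 9, 20, 31, 36, 37, 29, 16, 14, 3, 6, 4] [537. 241. 304.] [567. 238. 306.]
127 [11, 4, 7, 4, 9, 6, 8, 2, 5, 4, 6, 5, 7, 4, 2, 18, 37, 50, 63, 58, 56, 45, 29, 17, 9, 8] [537. 243. 298.] [567. 240. 298.]
128 [10, 6, 5, 9, 1, 5, 5, 12, 2, 9, 3, 5, 6, 5, 13, 30, 47, 62, 68, 68, 62, 60, 43, 23, 11, 10] [537. 244. 293.] [567. 235. 301.]
129 [9, 1, 13, 3, 7, 12, 4, 1, 7, 7, 9, 6, 0, 6, 13, 32, 49, 62, 69, 70, 61, 56, 45, 23, 2, 3] [53
[... 1898 characters left out ...]
 6, 4, 20, 29, 38, 36, 19, 2, 6, 9, 2] [533. 246. 222.] [564. 192. 292.]
145 [2, 4, 8, 4, 7, 11, 8, 13, 10, 13, 7, 2, 11, 12, 7, 2, 5, 13, 35, 41, 39, 23, 6, 5, 3, 7] [533. 247. 216.] [564. 190. 290.]
146 [7, 5, 4, 4, 15, 11, 5, 10, 7, 2, 10, 12, 8, 16, 2, 6, 7, 10, 31, 36, 32, 21, 7, 7, 4, 11] [533. 248. 209.] [564. 188. 288.]
147 [8, 10, 11, 4, 10, 3, 13, 13, 6, 8, 12, 9, 7, 7, 8, 7, 8, 9, 23, 24, 24, 9, 7, 6, 7, 4] [533. 247. 206.] [564. 194. 277.]
148 [0, 6, 3, 0, 11, 12, 3, 5, 3, 3, 8, 7, 3, 6, 12, 9, 3, 7, 11, 12, 11, 13, 2, 0, 5, 8] [533. 245. 204.] [566. 247. 198.]
149 [3, 11, 10, 9, 10, 4, 9, 8, 7, 3, 8, 6, 5, 7, 7, 6, 11, 7, 5, 4, 8, 3, 4, 5, 6, 5] [532. 250. 194.] [566. 248. 193.]
```

View pics/c4.png

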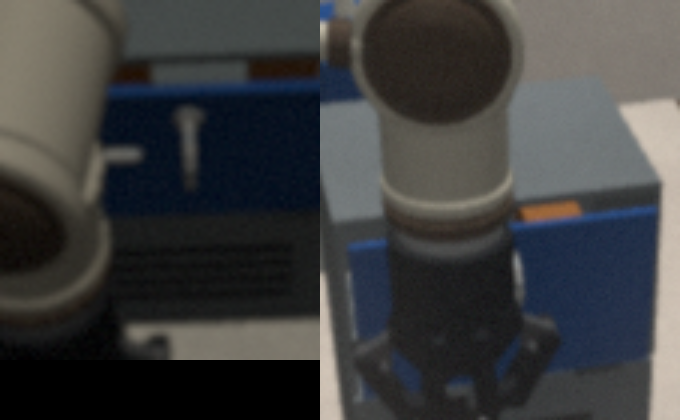

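Scene crop: pin tip at crop (142,154), i.e. px (265.5,138), and the ring at px col 276.7, rows ~131.5–147.3, centre ~139.4. The pin is in line within about 3 mm, with roughly 28 mm from tip to ring. I'll slide 51 mm sideways.

Request:
move_arm(fingers=[1,1,1,1,1,1,1,1], slide=[[0,0.7,0],[0,1.4,0],[0,2.1,0],[0,2.8,0],[0,3.5,0],[0,4.3,0],[0,5.1,0],[0,5.1,0]], twist=[0,0,0,0,0,0,0,0])

```text
clock: 5.8
tool_pos: [530.4, 15.8, 280.1]
eef_rot: [-2.262, -2.18, -0.0]
contact_force: [-0.4, -0.2, -1.8]
width: 19.6
gripper_force: 118.6
```

Run:
```python
from h import *
from cell import bot
p,d,T,K=grab("scene"); e=grab("side")[0]
s=bot.sense(); print(s["tool_pos"],s["contact_force"])
a=cv2.resize(p[100:170,235:325],None,fx=4,fy=4,interpolation=cv2.INTER_CUBIC); b=cv2.resize(e[80:180,220:320],None,fx=4,fy=4)
H=max(len(a),len(b)); o=np.zeros((H,a.shape[1]+b.shape[1],3),np.uint8); o[:len(a),:a.shape[1]]=a;o[:len(b),a.shape[1]:]=b
cv2.imwrite("pics/c5.png",np.clip(o*1.6,0,255).astype(np.uint8))
```

```text
[529.5507132   15.89368927 280.14128374] [ 0.65057719  0.39532171 -1.87735899]
```

View pics/c5.png

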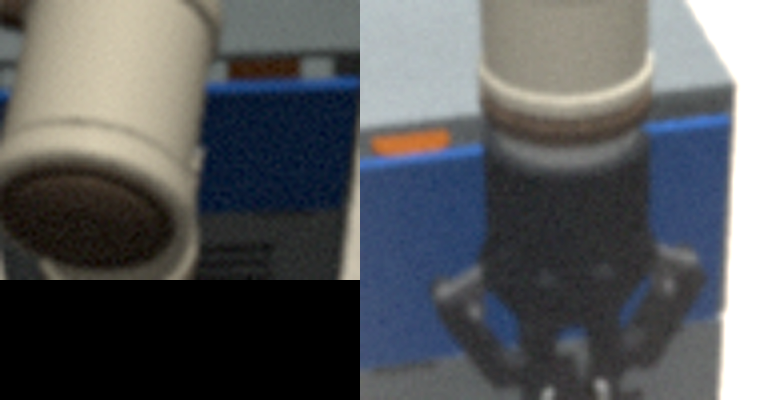

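Pin tip now shows beyond the ring at px (285,138.7), about 21 mm past the ring plane, with no contact force. Now I'll compute the pull-down arc in tool axes.

Run:
```python
import numpy as np
prev=None
for th in np.arange(0.1,1.56,0.06):
    e=np.array([259-36*np.cos(th)-125*np.sin(th),165+125*np.cos(th)-36*np.sin(th)])
    b=max(th+.28-(.5 if th<.7 else max(.5-(th-.7),0)),0)
    l=13*np.array([-np.cos(b),-np.sin(b)])
    q=e+l-np.array([214.9,288.6]); print(round(th,2),(q[0]/10).round(2),(-q[1]/10).round(2))
```

```text
0.1 -1.72 0.28
0.16 -2.44 0.59
0.22 -3.13 0.95
0.28 -3.8 1.42
0.34 -4.44 1.93
0.4 -5.05 2.48
0.46 -5.63 3.07
0.52 -6.17 3.69
0.58 -6.67 4.34
0.64 -7.13 5.01
0.7 -7.55 5.72
0.76 -7.88 6.51
0.82 -8.16 7.32
0.88 -8.39 8.14
0.94 -8.55 8.96
1.0 -8.67 9.78
1.06 -8.73 10.6
1.12 -8.73 11.41
1.18 -8.69 12.22
1.24 -8.65 13.0
1.3 -8.59 13.79
1.36 -8.48 14.56
1.42 -8.32 15.33
1.48 -8.12 16.09
1.54 -7.87 16.83
```

Request:
move_arm(fingers=[1,1,1,1,1,1,1,1], slide=[[-0.6,0,0.1],[-1.2,0,0.2],[-1.7,0,0.3],[-2.1,0,0.45],[-2.5,0,0.6],[-2.8,0,0.8],[-3.1,0,0.95],[-3.5,0,1.2]], twist=[0,0,0,0,0,0,0,0])

```text
clock: 6.7
tool_pos: [528.3, -19.2, 268.2]
eef_rot: [-2.261, -2.181, -0.0]
contact_force: [0.0, 2.7, -3.1]
width: 19.3
gripper_force: 118.4
```

```bash
cat > hatch.py <<'E'
from h import *
from cell import bot
s=bot.sense(); print(s["tool_pos"].round(1),s["contact_force"].round(1),s["ft_torque"].round(2),s["clock"])
for n in ("side","scene"):
    p,d,T,K=grab(n); P=cloud(d,T,K); b=p.astype(int)
    m=(b[...,0]>b[...,2]+25)&(P[...,1]>60)&(P[...,1]<270)&(P[...,2]>110)&(P[...,2]<340)&(P[...,0]>430)&(P[...,0]<700)&(d>0)
    m=cv2.erode(m.astype(np.uint8),np.ones((3,3)))>0; X=P[m]
    if len(X)<60: print(n,"few",len(X)); continue
    vx,vy,*_=cv2.fitLine(X[:,1:].astype(np.float32),cv2.DIST_HUBER,0,.01,.01).ravel()
    if vy<0: vx,vy=-vx,-vy
    print(n,len(X),"hatch angle",round(float(np.arctan2(-vx,vy)),3),"y,z pct",np.percentile(X[:,1:],[3,97],axis=0).round(0).tolist())
E
python3 hatch.py
```

```text
[528.3 -19.2 268.2] [ 0.   2.7 -3.1] [0.09 0.08 0.02] 6.7
side 1816 hatch angle 0.276 y,z pct [[209.0, 184.0], [248.0, 310.0]]
scene few 43
```

Hatch follows (0.276 rad, 2.7 N). Continue.

Request:
move_arm(fingers=[1,1,1,1,1,1,1,1], slide=[[-0.3,0,0.2],[-0.9,0,0.7],[-1.5,0,1.3],[-2.1,0,1.9],[-2.7,0,2.5],[-3.2,0,3.1],[-3.6,0,3.8],[-4.0,0,4.5]], twist=[0,0,0,0,0,0,0,0])

```text
clock: 7.6
tool_pos: [526.8, -59.7, 222.8]
eef_rot: [2.262, 2.18, -0.0]
contact_force: [-0.2, -0.1, -1.2]
width: 19.7
gripper_force: 118.6
```

```bash
python3 hatch.py
```

```text
[526.8 -59.7 222.8] [-0.2 -0.1 -1.2] [ 0.09  0.01 -0.03] 7.6
side 178 hatch angle 0.693 y,z pct [[148.0, 187.0], [230.0, 279.0]]
scene 258 hatch angle 0.741 y,z pct [[151.0, 187.0], [234.0, 276.0]]
```

Request:
move_arm(fingers=[1,1,1,1,1,1,1,1], slide=[[-0.2,0,0.4],[-0.4,0,0.8],[-0.5,0,1.2],[-0.7,0,1.6],[-0.8,0,2.0],[-0.9,0,2.4],[-1.0,0,2.8],[-1.05,0,3.2]], twist=[0,0,0,0,0,0,0,0])

```text
clock: 8.5
tool_pos: [526.4, -69.7, 191.0]
eef_rot: [-2.262, -2.18, 0.0]
contact_force: [-0.9, -0.1, -2.6]
width: 19.4
gripper_force: 118.5
```

```bash
python3 hatch.py
```

```text
[526.4 -69.7 191. ] [-0.9 -0.1 -2.6] [ 0.03  0.   -0.03] 8.5
side 674 hatch angle 1.134 y,z pct [[118.0, 176.0], [239.0, 231.0]]
scene 1081 hatch angle 1.135 y,z pct [[125.0, 167.0], [250.0, 225.0]]
```

The hatch is now sinking ahead, with its ring hanging on the pin. Lower it gently along the arc.

Request:
move_arm(fingers=[1,1,1,1,1,1,1,1], slide=[[0,0,0.6],[0,0,1.2],[0,0,1.9],[0,0,2.6],[0,0,3.3],[0.1,0,4.0],[0.2,0,4.7],[0.3,0,5.4]], twist=[0,0,0,0,0,0,0,0])

```text
clock: 9.4
tool_pos: [526.5, -66.5, 136.7]
eef_rot: [-2.262, -2.18, 0.0]
contact_force: [-0.4, -1.1, -2.1]
width: 19.7
gripper_force: 118.5
```

```bash
python3 hatch.py
```

```text
[526.5 -66.5 136.7] [-0.4 -1.1 -2.1] [-0.02  0.04  0.02] 9.4
side 1847 hatch angle 1.549 y,z pct [[108.0, 165.0], [246.0, 171.0]]
scene 2245 hatch angle 1.559 y,z pct [[116.0, 161.0], [251.0, 168.0]]
```

Hatch is down (1.55). Centre the pin in the eye and hold, then withdraw sideways.

Request:
move_arm(fingers=[1,1,1,1,1,1,1], slide=[[0.05,0,0.5],[0.1,0,1.0],[0.15,0,1.4],[0.15,0,1.4],[0.15,0,1.4],[0.15,0,1.4],[0.15,0,1.4]], twist=[0,0,0,0,0,0,0])

```text
clock: 10.2
tool_pos: [526.8, -65.2, 123.6]
eef_rot: [2.261, 2.18, 0.0]
contact_force: [0.2, 0.2, -2.3]
width: 19.3
gripper_force: 118.6
```

```bash
python3 hatch.py
```

```text
[526.8 -65.2 123.6] [ 0.2  0.2 -2.3] [-0.02 -0.01  0.  ] 10.2
side 1833 hatch angle 1.571 y,z pct [[108.0, 163.0], [247.0, 168.0]]
scene 2437 hatch angle 1.569 y,z pct [[116.0, 160.0], [251.0, 167.0]]
```

Request:
move_arm(fingers=[1,1,1,1,1,1,1,1], slide=[[0,-0.5,0],[0,-1.2,0],[0,-2,0],[0,-2.8,0],[0,-3.6,0],[0,-4.4,0],[0,-5.4,0],[0,-6.4,0]], twist=[0,0,0,0,0,0,0,0])

```text
clock: 11.1
tool_pos: [461.7, -62.7, 123.3]
eef_rot: [-2.262, -2.18, 0.0]
contact_force: [-0.2, -0.2, -2.8]
width: 19.0
gripper_force: 118.6
```

```bash
python3 hatch.py
python3 - <<'E'
from h import *
p,d,T,K=grab("wrist"); cv2.imwrite("pics/w6.png",p)
E
```

```text
[461.7 -62.7 123.3] [-0.2 -0.2 -2.8] [0.01 0.01 0.04] 11.1
side 1777 hatch angle -1.57 y,z pct [[106.0, 163.0], [243.0, 169.0]]
scene 3092 hatch angle 1.567 y,z pct [[115.0, 160.0], [250.0, 168.0]]
```

Hook is out (tip about 45 mm clear) and the hatch is still level. Back off, then carry to the pole's original place.

Request:
move_arm(fingers=[1,1,1,1,1,1,1,1], slide=[[-2.5,0,0],[-6,0,0],[-9.6,1,0],[-9.6,4.5,0],[-9.6,8,0],[-9.6,11.5,0],[-9.6,14.5,0],[-9.6,16.4,0]], twist=[0,0,0,0,0,0,0,0])

```text
clock: 12.05
tool_pos: [625.2, -164.8, 123.1]
eef_rot: [2.261, 2.18, 0.001]
contact_force: [0.3, 0.1, -2.0]
width: 19.4
gripper_force: 118.7
```

Run:
```python
from h import *
from cell import bot
p,d,T,K=grab("side"); s=bot.sense(); print(s["tool_pos"],s["eef_rot"],s["contact_force"])
cv2.imwrite("pics/s7.png",p)
P=cloud(d,T,K)
# rod/pin points above the bench in front of the gripper
m=(P[...,2]>60)&(P[...,2]<190)&(P[...,1]>-60)&(P[...,1]<70)&(P[...,0]>590)&(P[...,0]<720)&(d>0)
X=P[m]; 
for a in range(-120,60,20):
    q=X[(X[:,1]>a)&(X[:,1]<=a+20)]
    if len(q): print(a,len(q),np.median(q,axis=0).round(1))
```

```text
[ 626.98934976 -164.93500949  123.315738  ] [2.25899889 2.17883414 0.00340226] [-2.92429091 -0.06151755  0.1397293 ]
-60 26 [626.3 -48.9 134.6]
-40 25 [626.4 -28.7 134.6]
-20 23 [627.3  -9.6 134.9]
0 23 [628.6   8.6 134.3]
20 66 [644.3  29.9 134.2]
```

View pics/s7.png

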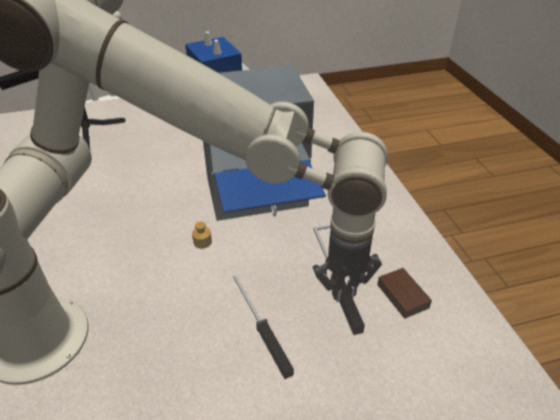

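Side view: hatch lies level, hook is free, pole level in the grip at about (345,290), and the probe is untouched. The rod top reads z≈134.5 throughout, so there is no pitch. Lower.

Request:
move_arm(fingers=[1,1,1,1,1,1,1,1], slide=[[0,0,2],[0,0,5],[0,0,8],[0,0,10],[0,0,11],[0,0,11.4],[0,0,11.7],[0,0,11.8]], twist=[0,0,0,0,0,0,0,0])

```text
clock: 12.9
tool_pos: [623.8, -165.1, 6.4]
eef_rot: [2.26, 2.179, 0.001]
contact_force: [-0.5, 0.6, -2.0]
width: 19.4
gripper_force: 118.7
```

Request:
move_arm(fingers=[1,1,1], slide=[[0,0,0],[0,0,0],[0,0,0]], twist=[0,0,0])

```text
clock: 13.2
tool_pos: [623.4, -164.9, 5.9]
eef_rot: [2.261, 2.18, 0.001]
contact_force: [-0.5, 0.4, -1.7]
width: 19.8
gripper_force: 118.7
```

Request:
move_arm(fingers=[1,1,1,1], slide=[[0,0,0.05],[0,0,0.1],[0,0,0.1],[0,0,0.1]], twist=[0,0,0,0])

```text
clock: 13.6
tool_pos: [623.3, -164.8, 5.2]
eef_rot: [2.261, 2.18, 0.0]
contact_force: [-3.3, 1.6, 5.6]
width: 19.6
gripper_force: 119.6
```

Bench contact. Open slowly, then rise.

Request:
move_arm(fingers=[0.7,0.6,0.5,0.3,0.1,0,0,0], slide=[[0,0,0],[0,0,0],[0,0,0],[0,0,0],[0,0,0],[0,0,0],[0,0,0],[0,0,0]], twist=[0,0,0,0,0,0,0,0])

```text
clock: 14.4
tool_pos: [623.0, -164.7, 4.3]
eef_rot: [-2.262, -2.18, 0.0]
contact_force: [-0.2, 0.5, -0.5]
width: 85.7
gripper_force: 0.0
```

Request:
move_arm(fingers=[0,0,0,0,0,0,0,0], slide=[[0,0,-0.5],[0,0,-2],[0,0,-5],[0,0,-9],[0,0,-13],[0,0,-17],[0,0,-18],[0,0,-18]], twist=[0,0,0,0,0,0,0,0])

```text
clock: 15.2
tool_pos: [624.6, -165.4, 188.2]
eef_rot: [2.257, 2.176, 0.004]
contact_force: [-0.4, -0.2, -0.1]
width: 85.2
gripper_force: 0.0
```

```bash
python3 hatch.py
python3 - <<'E'
from h import *
p,d,T,K=grab("wrist"); P=cloud(d,T,K)
m=((p.max(2)<70)&(P[...,2]<35)&(P[...,2]>5)&(d>0)).astype(np.uint8)
k,l,st,c=cv2.connectedComponentsWithStats(m)
for i in range(1,k):
    if st[i,4]>300:
        X=plane(np.argwhere(l==i)[:,::-1],24,T,K);r=cv2.minAreaRect(X[:,:2].astype(np.float32)); print(np.round(r[0],1),np.round(r[1],1),r[2],"z",np.percentile(P[l==i][:,2],[10,50,90]).round(1))
m=(P[...,2]>5)&(P[...,2]<30)&(P[...,1]>-80)&(P[...,1]<60)&(P[...,0]>590)&(P[...,0]<700)&(d>0)
X=P[m]; print("rod",len(X),np.percentile(X,[2,50,98],axis=0).round(0).tolist())
E
```

```text
[ 624.6 -165.4  188.2] [-0.4 -0.2 -0.1] [-0.   -0.01 -0.05] 15.2
side 3610 hatch angle 1.57 y,z pct [[108.0, 163.0], [246.0, 168.0]]
scene 2243 hatch angle 1.567 y,z pct [[117.0, 160.0], [251.0, 167.0]]
[ 800.6 -108.4] [ 80.6 109.8] 9.148137092590332 z [24.6 29.  30. ]
[ 486.  -168.2] [ 33.  131.8] 11.12923526763916 z [11.8 24.8 26.2]
[ 623.3 -183.1] [133.3  21.7] 87.92543029785156 z [24.1 25.1 26.2]
rod 946 [[624.0, -77.0, 13.0], [629.0, -28.0, 16.0], [633.0, 12.0, 18.0]]
```

Pole lies flat (grip top z≈25 mm, rod level), the probe hasn't moved, the hatch reads 1.57 and the gripper is clear.

```bash
python3 -c "
from cell import bot
print(bot.job_done())"
```

```text
the job is handed in; nothing more can be done
None
```

I hooked the eye and swung the hatch fully down (camera reads 1.57 rad), then unhooked the pole and laid it flat on the bench; the probe was not moved, and the job is handed in at about 15 s with no verdict returned.

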